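# Hook a pan out from under a low rack and weigh it

## Task

Use the pan hook to drag the open steel pan along the table until it is well clear of the low wire rack, never touching the pan with the gripper while any of it is still under the rack. Then set the pan upright on the middle of the scale's plate, and leave the hook lying on the cutting board where it came from. Set both down gently without dropping them, keep the pan from tipping, and leave the jar, the lidded tub and the shaker where they stand.

Things in the scene. Friction and masses are not known exactly. Their poses are not given: they have to be found in the camera images.
- rack: Low wire rack of dark steel, fixed to the table, 200 mm deep (its x) by 520 mm wide (its y). Origin on the table under its middle; +x away from the robot, so the front edge is at x = -100 mm. The deck lies 165 to 181 mm above the table (treat it as solid); four 12 mm posts at the corners; open at front and back.
- pan: Open-topped rectangular steel pan, 104 mm long (its x), 60 mm wide (its y), 60 mm high, walls and floor about 4 mm thick, plain straight walls without flange. About 0.2 to 0.45 kg. Origin at the centre of its underside. It stands under the rack in one of three places, its -x end towards the robot.
- hook: Pan hook, 0.2 kg: black bar handle 90 mm long (x -45 to 45), 22 wide (y), 26 high (z 0 to 26); an 8 mm steel rod rises from it to a gooseneck (centre at z = 50 from x = 85 to 152 mm), ending in a flat steel blade turned down: x = 155, 6 thick, 30 wide, z 52 to 0. Origin: centre of the handle's underside; +x to the blade, z up. It stands on handle and blade edge on the board.
- hook_blade (a point): Middle of the lower edge of the hook's blade (155 mm in front of the hook's origin); axes as the hook.
- board: White plastic cutting board, fixed, 260 mm (x) by 180 mm (y), 15 mm thick. Origin at the centre of its underside. It is on the robot's left or right.
- scale: Grey portion scale, fixed and rigid, 160 x 160 mm, with a 150 x 150 mm steel plate whose top is 50 mm above the table. Origin at the centre of its underside. It is to the other side of the robot than the board.
- scale_plate (a point): Centre of the top of the scale's plate; z up.
- jar: Bystander: round white plastic jar with a black lid, 74 mm across, 105 mm high, standing under the rack. Origin at the centre of its underside.
- tub: Bystander: white square tub with a white lid, 74 x 74 mm, 92 mm high, standing under the rack. Origin at the centre of its underside.
- shaker: Bystander: round aluminium shaker, 66 mm across, 81 mm high, standing in front of the rack, possibly in the pan's way out. Origin at the centre of its underside.

How it is judged:
By the outcome, as a careful person would: the job done as asked, in the order asked, and still so for the second after the job is handed in, with the robot touching nothing.
It also fails if it takes over 69 s, if anything falls off the work surface, if the arm or the gripper's body presses on something with over 40 N, if the wrist force passes 120 N, or if a joint passes its speed limit or range.

## Robot

A 6-joint arm with a two-finger parallel gripper is mounted at the origin on the work surface. World frame = base frame: x ahead of the robot, y to its left, z up, the work surface at z = 0. Lengths are in mm, angles in rad, forces in N, time in s.
With the tool pointing down it reaches from about 400 to 925 mm from the base axis. Payload 12.5 kg.
Tool frame: the origin (TCP) lies between the finger pads; the fingertips stand 19 mm ahead of it and the grasp point (between the pads) is the TCP (env.tips_ahead is the distance from the TCP to the fingertips, in mm); z points along the fingers, y is the line along which they close (so a half turn about z gives the same grasp; the last joint's range is limited). The gripper opens to 95 mm and grips with 3 to 60 N. Pads are 20 mm wide; open, the fingers measure 119 mm over their backs; the gripper's body (75 mm by 180 mm) begins 59 mm behind the grasp point.
Start: joints at [0.996, 0.491, 1.559, -0, 1.092, -0.106], TCP at [282.371, 557.594, 233.661] pointing down, gripper open.
Joint ranges: [-3.1, 3.1], [-0.84, 2.19], [0.05, 2.79], [-1.13, 4.28], [0.06, 2.93], [-2.69, 2.69]. Speed limits (rad/s): [2.22, 2.22, 2.79, 3.14, 3.14, 3.14].

## Interface

Orientations are given as [roll, pitch, yaw] about the fixed x, y, z axes, in that order (R = Rz(yaw) Ry(pitch) Rx(roll)).
In Python, from cell import env gives the robot as it stands.
- The arm moves only by the shell command python3 -m crank 'ROWS'. ROWS is JSON, a list of rows, each a list of 5 numbers: the shift along the tool's x, y, z in mm, then the turn about the tool's z in degrees, then the finger opening in mm, from 0 to 95.1. In form: [[dx, dy, dz, yaw, grip], ...]. A call has 1 to 10 rows; each row is the pose to reach, as a shift and turn from the pose commanded when the call began, along the tool's axes at that moment; what a row does not reach only later rows make up. A row lasts 1/12 s, in which the tool goes at most 41.7 mm and 7.16 degrees, less where a joint would pass 70% of its speed; a pose out of reach is approached as far as the arm can. A call with a gripper value outside its range is refused whole. The fingers move at their own pace and stop on an object; the grip force is fixed at half the most. Time passes only in rows, so rows that repeat a pose let the fingers close. It gives the time, the measured TCP pose, the force, the opening and the grip force at its end, in the units of the state.
- env.state(): the state, without advancing time (a new reading comes with each control period).
- env.read_camera(name): name is "side" or "top" or "wrist"; returns a dict with "img" (384x512x3 uint8, blue, green, red), "K" (3x3 intrinsics, pixels), "pose" (4x4, takes a point from camera to world coordinates). Camera axes: x right, y down, z forward; pixel columns grow to the right and rows downward; lengths in mm; the calibration is good to about 2 mm. The wrist camera is an equidistant fisheye: a pixel r from the principal point sees the ray r / f radians off the axis. A picture is of the moment at which its call begins. There is no depth.
- env.job_done(): hands the job in; it is judged then, once.
The state is a dict: "t": time; "joints": joint angles; "qvel": joint speeds; "tau": joint torques, N m; "eef_pos": TCP position; "tcp_rot": TCP orientation; "ft_force": force on the tool from outside, world axes, zero at the start; "moment": the same for the moment, N m; "opening": opening from 0.0 (shut) to 1.0 (fully open); "grip_force": force on a finger pad.
Only numpy, scipy, OpenCV 4.12 (cv2) and the standard library are available. Lean on these libraries where they do the work, as an engineer would, in place of code of your own. Each camera call takes 0.05 s, during which the arm holds its last target. There are 200 camera calls.

## Working session

There is one attempt and no reset: what is moved stays moved. The work goes in short steps, Python scripts to look and compute and a shell command to move; the robot and the scene stay as the last step left them, time stands still between calls to the robot, and variables do not carry over. Pictures are saved under pics/ and viewed, at most 13 in all, crops included, and the job is handed in when it is done.

```bash
mkdir -p pics; ls; python3 - <<'E'
from cell import env
import cv2,pickle
s=env.state();print(s)
d={n:env.read_camera(n) for n in("side","top","wrist")}
for n in d:
  cv2.imwrite(f"pics/{n}0.png",d[n]["img"]);print(n,d[n]["K"].round(1).tolist(),d[n]["pose"].round(3).tolist())
E
```

```text
pics
{'t': 0.0, 'joints': array([ 9.96460424e-01,  4.91576632e-01,  1.55949273e+00, -1.89146561e-05,
        1.09170764e+00, -1.05589361e-01]), 'qvel': array([ 0.0008232 , -0.00055178,  0.00032039,  0.00018158,  0.00013061,
       -0.00071357]), 'tau': array([ 4.88279955e-03, -6.12639785e+01, -2.58187169e+01,  6.93423185e-02,
        4.81224095e-02, -8.07608308e-05]), 'eef_pos': array([282.19877639, 557.38869676, 233.03623291]), 'tcp_rot': array([-3.14041314e+00, -1.08140471e-04,  2.67285478e+00]), 'ft_force': array([ 0.01440241, -0.0331844 , -0.12181686]), 'moment': array([ 0.0542341 ,  0.03720519, -0.04765931]), 'grip_force': 0.0, 'opening': 1.0015118134697725}
side [[410.1, 0.0, 256.4], [0.0, 410.1, 196.5], [0.0, 0.0, 1.0]] [[0.893, -0.219, 0.394, 136.79], [-0.45, -0.475, 0.756, -727.725], [0.021, -0.852, -0.523, 566.994], [0.0, 0.0, 0.0, 1.0]]
top [[361.8, 0.0, 257.9], [0.0, 361.8, 192.0], [0.0, 0.0, 1.0]] [[-0.027, -0.979, 0.201, 319.175], [-1.0, 0.027, -0.003, 15.392], [-0.003, -0.201, -0.98, 1019.857], [0.0, 0.0, 0.0, 1.0]]
wrist [[297.3, 0.0, 256.0], [0.0, 297.3, 198.7], [0.0, 0.0, 1.0]] [[0.453, 0.864, 0.222, 219.199], [0.892, -0.438, -0.114, 587.833], [-0.001, 0.25, -0.968, 383.98], [0.0, 0.0, 0.0, 1.0]]
```

View pics/side0.png

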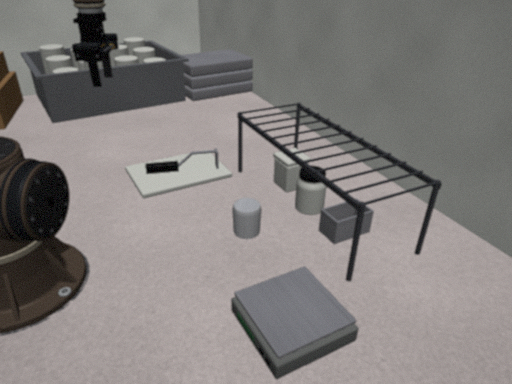

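View pics/top0.png

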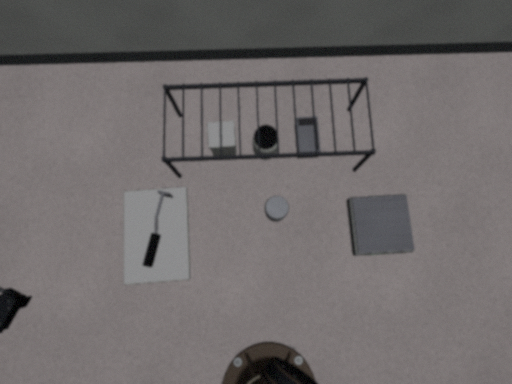

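Side view: hook on the board with its handle at about (160,168), pan under the rack at (345,222), shaker at (247,218), scale at (295,315). Top view: hook handle at (151,250), blade at (165,194), pan at (307,136), shaker at (276,208), scale at (380,224). Next I'll enlarge two crops and get positions.

```bash
cat > h.py <<'E'
import numpy as np,cv2
from cell import env
def ray(c,u,v):
    K,P=c["K"],c["pose"]; x,y=(u-K[0,2])/K[0,0],(v-K[1,2])/K[1,1]
    return P[:3,3],P[:3,:3]@np.array([x,y,1.])
def fray(c,u,v):
    K,P=c["K"],c["pose"]; d=np.array([(u-K[0,2])/K[0,0],(v-K[1,2])/K[1,1]]);r=np.linalg.norm(d)+1e-9
    return P[:3,3],P[:3,:3]@np.r_[d/r*np.sin(r),np.cos(r)]
def pl(od,z): o,d=od; return (o+d*(z-o[2])/d[2])[:2].round(1)
def proj(c,p):
    q=np.linalg.inv(c["pose"])@np.r_[p,1]; q=c["K"]@q[:3]; return (q[:2]/q[2]).round(1)
def fproj(c,p):
    q=(np.linalg.inv(c["pose"])@np.r_[p,1])[:3]; r=np.arctan2(np.hypot(q[0],q[1]),q[2]);n=np.hypot(q[0],q[1])+1e-9
    return (np.array([q[0]/n*r*c["K"][0,0],q[1]/n*r*c["K"][1,1]])+c["K"][:2,2]).round(1)
def near_pt(a,b):
    (o,d),(p,e)=a,b; A=np.c_[d,-e]; s=np.linalg.lstsq(A,p-o,rcond=None)[0]; x,y=o+d*s[0],p+e*s[1]
    return ((x+y)/2).round(1),np.linalg.norm(x-y).round(1)
E
python3 - <<'E'
from h import *
t=env.read_camera("top")["img"];s=env.read_camera("side")["img"]
c=cv2.resize(t[70:290,110:420],None,fx=2.58,fy=2.58,interpolation=cv2.INTER_CUBIC)
cv2.imwrite("pics/topc.png",cv2.convertScaleAbs(c,alpha=1.5))
c=cv2.resize(s[95:285,190:450],None,fx=3,fy=3,interpolation=cv2.INTER_CUBIC)
cv2.imwrite("pics/sidec.png",cv2.convertScaleAbs(c,alpha=1.4))
E
```

```text
(no output)
```

View pics/topc.png

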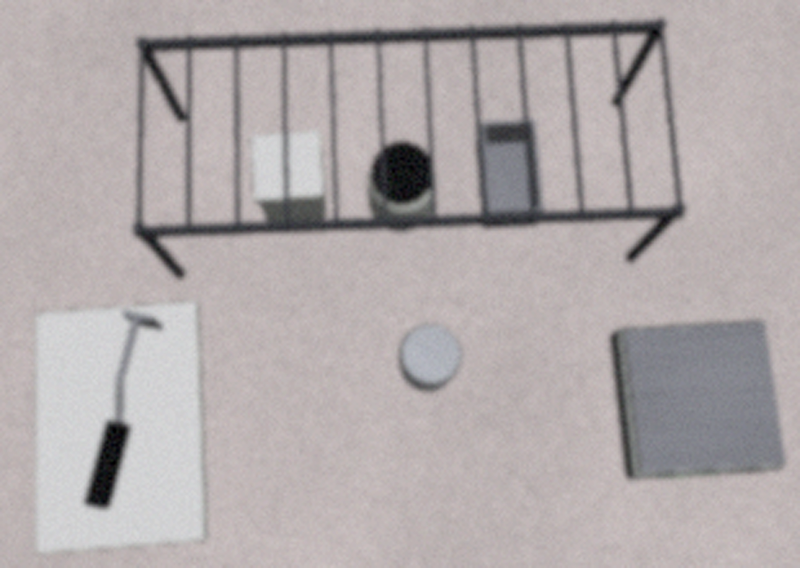

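View pics/sidec.png

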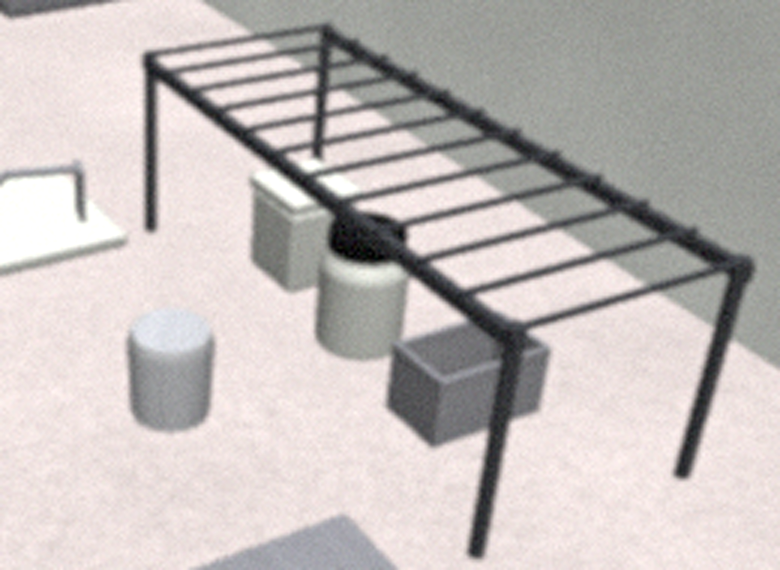

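The crops show the pan with its rim corners visible in the side crop at (393,347), (440,377) and (549,347). The hook, shaker and rack posts are also clear.

```bash
python3 - <<'E'
from h import *
T=env.read_camera("top");S=env.read_camera("side")
t=lambda u,v:ray(T,110+(u+.5)/2.58-.5,70+(v+.5)/2.58-.5)
s=lambda u,v:ray(S,190+(u+.5)/3-.5,95+(v+.5)/3-.5)
print("pan top far L,R",pl(t(482,124),60),pl(t(533,123),60),"near",pl(t(484,222),60),pl(t(537,220),60))
print("pan side rim NL NR FR",[pl(s(*p),60) for p in((393,347),(440,377),(549,347))],"base NL NR",[pl(s(*p),0) for p in((391,408),(434,444))])
print("rack top corners z181 FL FR BL BR",[pl(t(*p),175) for p in((142,231),(680,211),(143,44),(660,27))])
print("rack post base side",[pl(s(*p),0) for p in((477,555),(683,476),(150,228))], "post base top",[pl(t(*p),0) for p in((182,274),(630,259))])
print("shaker top",pl(t(431,353),81),"side",pl(s(172,328),81))
print("jar",pl(t(403,171),105), "tub corners",[pl(t(*p),92) for p in((254,134),(318,133),(258,200),(323,196))])
print("scale corners z50",[pl(t(*p),50) for p in((616,330),(764,321),(783,467),(631,476))])
print("board z15",[pl(t(*p),15) for p in((37,313),(196,303),(204,540),(38,551))])
g=cv2.cvtColor(T["img"],cv2.COLOR_BGR2GRAY);m=np.zeros_like(g);m[228:275,130:185]=(g[228:275,130:185]<70)
cs=cv2.findContours(m,cv2.RETR_EXTERNAL,cv2.CHAIN_APPROX_NONE)[0];c=max(cs,key=cv2.contourArea);r=cv2.minAreaRect(c);b=cv2.boxPoints(r)
print("handle",r,[pl(ray(T,*p),38) for p in b],pl(ray(T,*r[0]),38))
print("blade top L R z67-69",pl(t(126,314),67),pl(t(160,325),67), "rod top", pl(t(137,318),69))
g2=cv2.cvtColor(S["img"],cv2.COLOR_BGR2GRAY);m=np.zeros_like(g2);m[155:180,140:184]=(g2[155:180,140:184]<60)
c=max(cv2.findContours(m,cv2.RETR_EXTERNAL,cv2.CHAIN_APPROX_NONE)[0],key=cv2.contourArea);r2=cv2.minAreaRect(c);print(r2,near_pt(ray(T,*r[0]),ray(S,*r2[0])))
print("blade bottom side",[pl(s(*p),15) for p in((84,220),)], "blade top",pl(s(77,163),69))
E
```

```text
pan top far L,R [ 726.9 -102.3] [ 726.4 -158.2] near [615. -99.] [ 615.7 -155.8]
pan side rim NL NR FR [array([ 623.8, -108.4]), array([ 632.3, -155.8]), array([ 731.4, -158.4])] base NL NR [array([ 630.6, -106.6]), array([ 634. , -158.4])]
rack top corners z181 FL FR BL BR [array([579.8, 237.2]), array([ 585.2, -270.8]), array([771.3, 240.8]), array([ 774.8, -268.5])]
rack post base side [array([ 588.5, -269.3]), array([ 776.8, -267.3]), array([585. , 243.2])] post base top [array([582.1, 236.8]), array([ 585.4, -268.6])]
shaker top [471.2 -35.7] side [470.1 -44.1]
jar [658.4 -12.7] tub corners [array([708.9, 143.1]), array([708.1,  75.4]), array([635.7, 138.9]), array([638.1,  71.1])]
scale corners z50 [array([ 495.4, -233.7]), array([ 500.7, -390.9]), array([ 347.9, -393.6]), array([ 343.1, -237.2])]
board z15 [array([538.5, 392.5]), array([544.9, 217.6]), array([290.2, 206. ]), array([283.7, 379.5])]
handle ((151.46990966796875, 249.40829467773438), (8.939305305480957, 33.50901412963867), 15.52410888671875) [array([332.2, 324.8]), array([417.5, 303.6]), array([410.4, 280.1]), array([325.3, 301.6])] [371.  302.6]
blade top L R z67-69 [523.5 280. ] [510.8 244.3] rod top [518.5 267.9]
((161.66207885742188, 166.94483947753906), (8.802821159362793, 31.059009552001953), 85.2363510131836) (array([371.6, 305.3,  28.7]), np.float64(0.4))
blade bottom side [array([522.2, 258.8])] blade top [522.5 273.2]
```

Pan: x about 625–729, y about −131, near end about 45 mm under the rack edge (x ≈ 578). Hook handle: about (371,303.5), yaw about −14°. First I'll move above the handle.

```bash
cat >> h.py <<'E'
def go(x,y,z,yaw):
    s=env.state(); p=s["eef_pos"]; a=s["tcp_rot"][2]; d=np.array([x,y,z])-p
    w=(yaw-np.degrees(a)+90)%180-90 if yaw is not None else 0
    print("now",s["t"].__round__(2),p.round(1),"yaw",np.degrees(a).round(2),"| row:",[round(v,1) for v in(d[0]*np.cos(a)+d[1]*np.sin(a),d[0]*np.sin(a)-d[1]*np.cos(a),-d[2],-w)],"op",round(s["opening"]*95,1),"F",s["ft_force"].round(1),"grip",round(s["grip_force"],1))
E
python3 -m crank '[[-100,-90,0,-6.5,95],[-204,-184,60,-12.9,95],[-204,-184,113,-12.9,95],[-204,-184,113,-12.9,95],[-204,-184,113,-12.9,95],[-204,-184,113,-12.9,95],[-204,-184,113,-12.9,95],[-204,-184,113,-12.9,95],[-204,-184,113,-12.9,95],[-204,-184,113,-12.9,95]]'
python3 - <<'E'
from h import *
go(380.7,301.1,37,166)
c=env.read_camera("wrist");cv2.imwrite("pics/w1.png",c["img"])
for p in((371.,303.5,41),(421*1.-6,292.5,41),(521.5,266,15),(521.5,266,67)): print(fproj(c,p))
E
```

```text
t: 1.18
eef_pos: [381.6, 301.5, 120.9]
tcp_rot: [3.141, 0.0, 2.897]
ft_force: [0.1, 0.2, 0.4]
opening: 0.995
grip_force: 0.0
now 1.18 [381.6 301.5 120.9] yaw 165.96 | row: [np.float64(0.8), np.float64(-0.6), np.float64(83.9), np.float64(-0.0)] op 94.5 F [0.1 0.2 0.4] grip 0.0
[257.1 198.8]
[257.1 250.6]
[257.1 330.7]
[257.2 364.2]
```

View pics/w1.png

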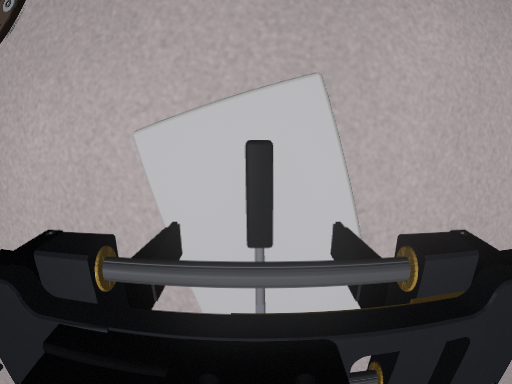

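The wrist view shows the handle centred between the fingers (columns 246–272, front end at row 247), within about 2 mm of the estimate. Descend and grip.

```bash
python3 -m crank '[[3,1,25,0,95],[3,1,50,0,95],[3,1,70,0,95],[3,1,80,0,95],[3,1,84,0,95],[3,1,84,0,95],[3,1,84,0,40],[3,1,84,0,20],[3,1,84,0,10],[3,1,84,0,10]]'
python3 -m crank '[[0,0,0,0,10],[0,0,0,0,10],[0,0,0,0,10],[0,0,0,0,10],[0,0,0,0,10],[0,0,0,0,10]]'
```

```text
t: 2.07
eef_pos: [378.9, 303.2, 37.4]
tcp_rot: [3.141, 0.001, 2.898]
ft_force: [0.4, -0.4, -0.6]
opening: 0.774
grip_force: 0.0
t: 2.57
eef_pos: [378.6, 303.0, 36.6]
tcp_rot: [3.142, 0.0, 2.898]
ft_force: [-0.3, -0.8, -0.5]
opening: 0.356
grip_force: 0.0
```

```bash
python3 -m crank '[[0,0,0,0,10],[0,0,0,0,10],[0,0,0,0,10],[0,0,0,0,10],[0,0,0,0,10],[0,0,0,0,10],[0,0,0,0,10],[0,0,0,0,10]]'
python3 -m crank '[[0,0,-5,0,10],[0,0,-15,0,10],[0,0,-30,0,10],[0,0,-50,0,10],[0,0,-70,0,10],[0,0,-90,0,10],[0,0,-110,0,10],[0,0,-113,0,10],[0,0,-113,0,10]]'
python3 - <<'E'
from h import *
go(415,-131,150,180)
E
```

```text
t: 3.23
eef_pos: [378.6, 303.0, 36.6]
tcp_rot: [3.142, 0.0, 2.898]
ft_force: [0.5, -0.0, -0.2]
opening: 0.229
grip_force: 30.0
t: 3.98
eef_pos: [378.8, 303.1, 151.0]
tcp_rot: [3.14, 0.002, 2.898]
ft_force: [0.2, 0.0, -2.3]
opening: 0.226
grip_force: 30.0
now 3.98 [378.8 303.1 151. ] yaw 166.04 | row: [np.float64(-139.9), np.float64(-412.6), np.float64(1.0), np.float64(-14.0)] op 21.5 F [ 0.2  0.  -2.3] grip 30.0
```

```bash
python3 -m crank '[[-5,-25,0,-2,10],[-15,-60,0,-5,10],[-30,-100,0,-8,10],[-45,-140,0,-11,10],[-62,-180,0,-14,10],[-77,-220,0,-14,10],[-92,-260,0,-14,10],[-107,-300,0,-14,10],[-120,-340,0,-14,10],[-132,-380,0,-14,10]]'
python3 -m crank '[[-6,-20,0,0,10],[-8,-32,0,0,10],[-8,-32,0,0,10],[-8,-32,0,0,10]]'
python3 - <<'E'
from h import *
go(515,-131,107,180)
S=env.read_camera("side");cv2.imwrite("pics/s2.png",S["img"])
p=env.state()["eef_pos"]
print([proj(S,(p[0]+x,p[1],p[2]-22+z)) for x,z in((-55,0),(35,0),(145,0),(145,54))])
E
```

```text
t: 4.82
eef_pos: [413.9, -92.1, 148.7]
tcp_rot: [3.141, -0.001, -3.141]
ft_force: [1.7, 0.6, -1.7]
opening: 0.226
grip_force: 30.0
t: 5.15
eef_pos: [422.0, -121.6, 148.9]
tcp_rot: [3.141, -0.002, 3.141]
ft_force: [0.1, -0.3, -2.7]
opening: 0.229
grip_force: 30.0
now 5.15 [ 422.  -121.6  148.9] yaw 179.99 | row: [np.float64(-93.0), np.float64(-9.4), np.float64(41.9), np.float64(-0.0)] op 21.7 F [ 0.1 -0.3 -2.7] grip 30.0
[array([215.8, 215.7]), array([258. , 204.9]), array([304.9, 192.9]), array([307.1, 170.1])]
```

View pics/s2.png

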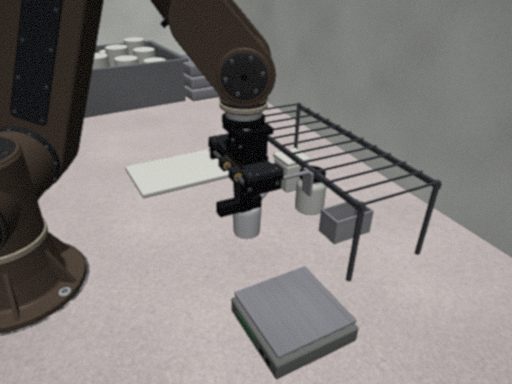

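Side view: the hook sits straight in the gripper, with the blade at (307,182) as predicted. Now I'll bring the blade in over the pan rim and lower it inside.

```bash
python3 -m crank '[[0,-5,15,0,10],[0,-9.5,30,0,10],[0,-9.5,39,0,10],[0,-9.5,39,0,10],[-20,-9.5,39,0,10],[-40,-9.5,39,0,10],[-60,-9.5,39,0,10],[-80,-9.5,39,0,10],[-88,-9.5,39,0,10],[-88,-9.5,39,0,10]]'
python3 - <<'E'
from h import *
go(510,-131,46,180)
S=env.read_camera("side");i=cv2.resize(S["img"][150:270,270:430],None,fx=4.5,fy=4.5,interpolation=cv2.INTER_CUBIC);cv2.imwrite("pics/s3.png",cv2.convertScaleAbs(i,alpha=1.5))
E
```

```text
t: 6.03
eef_pos: [511.8, -130.7, 110.9]
tcp_rot: [-3.141, 0.001, -3.139]
ft_force: [-0.7, 0.5, -3.1]
opening: 0.229
grip_force: 30.0
now 6.03 [ 511.8 -130.7  110.9] yaw -179.87 | row: [np.float64(1.8), np.float64(-0.3), np.float64(64.9), np.float64(0.1)] op 21.8 F [-0.7  0.5 -3.1] grip 30.0
```

View pics/s3.png

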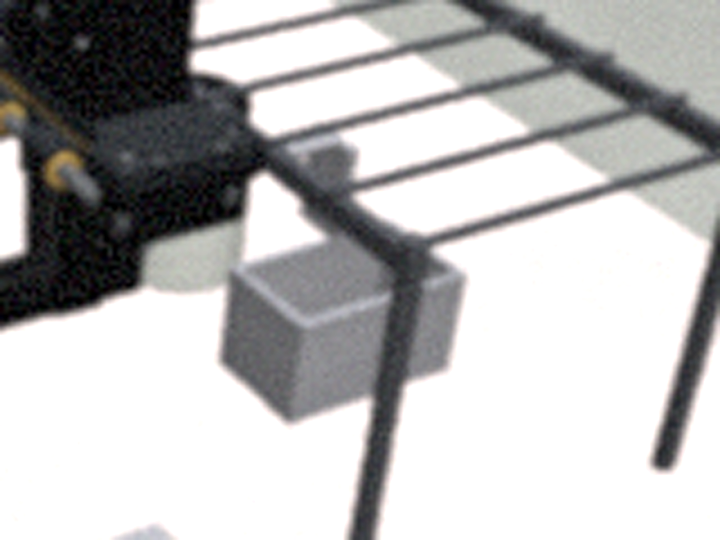

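The blade shows at crop (335,165), behind and above the pan's opening. Lower it slowly while watching the force.

```bash
python3 -m crank '[[0,0,10,0,10],[0,0,20,0,10],[0,0,28,0,10],[0,0,34,0,10],[0,0,34,0,10]]'
python3 -m crank '[[0,0,8,0,10],[0,0,16,0,10],[0,0,24,0,10],[0,0,30,0,10],[0,0,30,0,10],[0,0,30,0,10]]'
```

```text
t: 6.5
eef_pos: [509.7, -131.4, 75.0]
tcp_rot: [3.14, -0.003, -3.141]
ft_force: [0.2, 0.3, -2.0]
opening: 0.229
grip_force: 30.0
t: 7.0
eef_pos: [510.5, -131.5, 46.2]
tcp_rot: [3.141, -0.001, -3.141]
ft_force: [0.2, 0.5, -1.2]
opening: 0.232
grip_force: 30.0
```

Blade is down inside the pan without contact. With the tool's minimum reach of about 400 mm, a straight pull isn't enough. So I'll pull straight first, then swing the handle to +y around the blade, inside the shaker, while continuing.

```bash
python3 -m crank '[[5,0,0,0,10],[12,0,0,0,10],[20,0,0,0,10],[28,0,0,0,10],[36,0,0,0,10],[44,0,0,0,10],[52,0,0,0,10],[60,0,0,0,10],[60,0,0,0,10]]'
python3 -m crank '[[6,0,0,0,10],[13,0,0,0,10],[20,0,0,0,10],[28,0,0,0,10],[36,0,0,0,10],[44,0,0,0,10],[51,0,0,0,10],[55,0,0,0,10],[55,0,0,0,10]]'
python3 - <<'E'
from h import *
s=env.state();print(s["joints"].round(3))
c=env.read_camera("top")["img"];S=env.read_camera("side")["img"]
a=cv2.resize(c[90:250,230:370],(490,560));b=cv2.resize(S[140:300,200:400],(300*1,240))
o=np.zeros((560,790,3),np.uint8);o[:,:490]=a;o[:240,490:]=b
cv2.imwrite("pics/p4.png",cv2.convertScaleAbs(o,alpha=1.4))
E
```

```text
t: 7.75
eef_pos: [448.9, -131.4, 46.6]
tcp_rot: [3.141, -0.001, -3.141]
ft_force: [0.8, 0.6, -2.5]
opening: 0.228
grip_force: 30.0
t: 8.5
eef_pos: [394.6, -131.5, 46.6]
tcp_rot: [3.141, -0.001, -3.141]
ft_force: [0.3, -0.5, -2.0]
opening: 0.228
grip_force: 30.0
[-0.481  0.544  2.231  0.     0.367 -2.052]
```

View pics/p4.png

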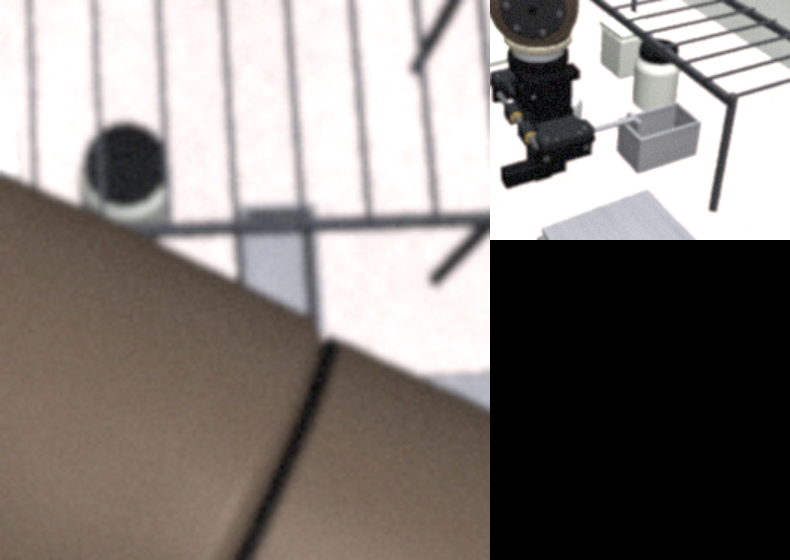

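The pan follows the hook; the side inset shows the blade inside its near wall. Now I'll compute the arc.

```bash
python3 - <<'E'
import numpy as np
from scipy.optimize import brentq
G0=np.array([394.6,-131.5]);sh=np.array([471,-40])
prev=0
for bx in (538,534,529,523,516,508,499,490,480,470,460,450,440,432):
    B=np.array([bx,-134.+ (2 if bx<470 else 0)])
    f=lambda th:np.hypot(*(B-145*np.array([np.cos(th),np.sin(th)])))-403
    r0=np.arctan2(B[1],B[0]); th=brentq(f,r0-2,r0) if f(r0)<0 else r0
    d=np.array([np.cos(th),np.sin(th)]);G=B-145*d;v=sh-G
    print(bx,"th",np.degrees(th).round(1),"G",G.round(1),"row",[round(-(G[0]-G0[0]),1),round(G[1]-G0[1],1),round(-np.degrees(th),1)],"cross",round(d[0]*v[1]-d[1]*v[0],1),"along",(d@v).round(1))
E
```

```text
538 th -14.0 G [397.3 -99. ] row [np.float64(-2.7), np.float64(32.5), np.float64(14.0)] cross 75.0 along 57.3
534 th -14.1 G [393.4 -98.7] row [np.float64(1.2), np.float64(32.8), np.float64(14.1)] cross 75.8 along 61.0
529 th -23.0 G [395.5 -77.4] row [np.float64(-0.9), np.float64(54.1), np.float64(23.0)] cross 63.9 along 54.9
523 th -30.9 G [398.6 -59.5] row [np.float64(-4.0), np.float64(72.0), np.float64(30.9)] cross 54.0 along 52.1
516 th -37.1 G [400.3 -46.6] row [np.float64(-5.7), np.float64(84.9), np.float64(37.1)] cross 47.9 along 52.4
508 th -42.7 G [401.4 -35.7] row [np.float64(-6.8), np.float64(95.8), np.float64(42.7)] cross 44.0 along 54.1
499 th -48.1 G [402.2 -26.1] row [np.float64(-7.6), np.float64(105.4), np.float64(48.1)] cross 41.9 along 56.3
490 th -52.9 G [402.6 -18.3] row [np.float64(-8.0), np.float64(113.2), np.float64(52.9)] cross 41.5 along 58.5
480 th -57.9 G [402.8 -11.2] row [np.float64(-8.2), np.float64(120.3), np.float64(57.9)] cross 42.4 along 60.6
470 th -62.5 G [403.   -5.4] row [np.float64(-8.4), np.float64(126.1), np.float64(62.5)] cross 44.3 along 62.1
460 th -66.9 G [403.    1.3] row [np.float64(-8.4), np.float64(132.8), np.float64(66.9)] cross 46.3 along 64.7
450 th -71.1 G [403.    5.2] row [np.float64(-8.4), np.float64(136.7), np.float64(71.1)] cross 49.7 along 64.8
440 th -75.2 G [402.9   8.2] row [np.float64(-8.3), np.float64(139.7), np.float64(75.2)] cross 53.5 along 64.0
432 th -78.4 G [402.9  10. ] row [np.float64(-8.3), np.float64(141.5), np.float64(78.4)] cross 56.7 along 62.7
```

```bash
python3 -m crank '[[0,0,-7,0,10],[0,0,-14,0,10],[0,0,-14,0,10]]'; python3 - <<'E'
import numpy as np
from h import env
from scipy.optimize import brentq
s=env.state();print(s["joints"].round(3),s["eef_pos"].round(1))
G0=s["eef_pos"][:2];sh=np.array([471,-40])
for bx,by in ((538,-134),(534,-136),(529,-138),(523,-140),(516,-141),(508,-142),(499,-142),(490,-142),(480,-142),(470,-142),(460,-140),(450,-139),(440,-138),(432,-137)):
    B=np.array([bx,by])
    f=lambda th:np.hypot(*(B-145*np.array([np.cos(th),np.sin(th)])))-402
    r0=np.arctan2(B[1],B[0]); th=brentq(f,r0-2,r0) if f(r0)<0 else r0
    d=np.array([np.cos(th),np.sin(th)]);G=B-145*d;v=sh-G
    c,a=d[0]*v[1]-d[1]*v[0],d@v
    print(bx,"row",[float(round(x,1)) for x in(-(G[0]-G0[0]),G[1]-G0[1],-np.degrees(th))],"rod",round(c-37),"handle",round(np.hypot(max(a-35,0),c-11)-33))
E
```

```text
t: 8.85
eef_pos: [396.2, -131.8, 61.9]
tcp_rot: [-3.141, 0.002, -3.141]
ft_force: [-0.1, 0.1, -1.7]
opening: 0.225
grip_force: 30.0
[-0.48   0.511  2.219  0.     0.41  -2.052] [ 396.2 -131.8   61.9]
538 row [-1.1, 32.8, 14.0] rod 38 handle 35
534 row [2.7, 31.6, 14.3] rod 40 handle 38
529 row [5.3, 38.0, 17.8] rod 39 handle 36
523 row [0.4, 61.3, 28.7] rod 26 handle 21
516 row [-1.8, 75.0, 35.5] rod 19 handle 14
508 row [-3.2, 85.8, 41.5] rod 15 handle 10
499 row [-4.2, 96.1, 47.2] rod 12 handle 8
490 row [-4.9, 104.3, 52.2] rod 11 handle 8
480 row [-5.3, 111.7, 57.2] rod 11 handle 8
470 row [-5.6, 117.7, 61.9] rod 12 handle 10
460 row [-5.8, 124.6, 66.4] rod 13 handle 12
450 row [-5.8, 129.6, 70.7] rod 16 handle 15
440 row [-5.8, 133.7, 74.8] rod 19 handle 17
432 row [-5.8, 136.6, 78.0] rod 21 handle 20
```

```bash
python3 -m crank '[[0,12,0,5,10],[0,22,0,9.5,10],[0,32,0,14,10],[5,38,0,18,10],[3,50,0,23.5,10],[0,61,0,28.7,10],[-1,68,0,32,10],[-2,75,0,35.5,10],[-2,75,0,35.5,10]]'
python3 - <<'E'
from h import *
go(396.2+1.8,-131.8+75,61.9,180-35.5)
s=env.state();print(s["joints"].round(3))
G=s["eef_pos"];a=s["tcp_rot"][2]
for w in([-3.2, 85.8, 41.5],[-4.2, 96.1, 47.2],[-4.9, 104.3, 52.2],[-5.3,111.7,57.2],[-5.6,117.7,61.9],[-5.8,124.6,66.4],[-5.8,129.6,70.7],[-5.8,133.7,74.8],[-5.8,136.6,78]):
    go(396.2-w[0],-131.8+w[1],61.,180-w[2])
E
```

```text
t: 9.6
eef_pos: [397.9, -55.8, 60.9]
tcp_rot: [3.141, 0.001, 2.521]
ft_force: [0.7, -0.1, -2.3]
opening: 0.227
grip_force: 30.0
now 9.6 [397.9 -55.8  60.9] yaw 144.46 | row: [np.float64(-0.6), np.float64(-0.7), np.float64(-1.0), np.float64(-0.0)] op 21.6 F [ 0.7 -0.1 -2.3] grip 30.0
[-0.304  0.502  2.256  0.     0.383 -1.255]
now 9.6 [397.9 -55.8  60.9] yaw 144.46 | row: [np.float64(4.5), np.float64(8.9), np.float64(-0.1), np.float64(6.0)] op 21.6 F [ 0.7 -0.1 -2.3] grip 30.0
now 9.6 [397.9 -55.8  60.9] yaw 144.46 | row: [np.float64(9.7), np.float64(17.8), np.float64(-0.1), np.float64(11.7)] op 21.6 F [ 0.7 -0.1 -2.3] grip 30.0
now 9.6 [397.9 -55.8  60.9] yaw 144.46 | row: [np.float64(13.9), np.float64(24.9), np.float64(-0.1), np.float64(16.7)] op 21.6 F [ 0.7 -0.1 -2.3] grip 30.0
now 9.6 [397.9 -55.8  60.9] yaw 144.46 | row: [np.float64(17.9), np.float64(31.1), np.float64(-0.1), np.float64(21.7)] op 21.6 F [ 0.7 -0.1 -2.3] grip 30.0
now 9.6 [397.9 -55.8  60.9] yaw 144.46 | row: [np.float64(21.1), np.float64(36.2), np.float64(-0.1), np.float64(26.4)] op 21.6 F [ 0.7 -0.1 -2.3] grip 30.0
now 9.6 [397.9 -55.8  60.9] yaw 144.46 | row: [np.float64(25.0), np.float64(41.9), np.float64(-0.1), np.float64(30.9)] op 21.6 F [ 0.7 -0.1 -2.3] grip 30.0
now 9.6 [397.9 -55.8  60.9] yaw 144.46 | row: [np.float64(27.9), np.float64(46.0), np.float64(-0.1), np.float64(35.2)] op 21.6 F [ 0.7 -0.1 -2.3] grip 30.0
now 9.6 [397.9 -55.8  60.9] yaw 144.46 | row: [np.float64(30.2), np.float64(49.3), np.float64(-0.1), np.float64(39.3)] op 21.6 F [ 0.7 -0.1 -2.3] grip 30.0
now 9.6 [397.9 -55.8  60.9] yaw 144.46 | row: [np.float64(31.9), np.float64(51.7), np.float64(-0.1), np.float64(42.5)] op 21.6 F [ 0.7 -0.1 -2.3] grip 30.0
```

```bash
python3 -m crank '[[4.5,9,0,6,10],[10,18,0,11.7,10],[14,25,0,16.7,10],[18,31,0,21.7,10],[21,36,0,26.4,10],[25,42,0,31,10],[28,46,0,35,10],[30,49,0,39.3,10],[32,52,0,42.5,10],[32,52,0,42.5,10]]'
python3 - <<'E'
from h import *
s=env.state();go(*s["eef_pos"],105)
c=env.read_camera("top")["img"];S=env.read_camera("side")["img"]
o=np.zeros((480,790,3),np.uint8);o[:,:420]=cv2.resize(c[100:260,230:370],(420,480));o[:296,420:]=cv2.resize(S[140:300,200:400],(370,296))
cv2.imwrite("pics/p5.png",cv2.convertScaleAbs(o,alpha=1.4))
E
```

```text
t: 10.43
eef_pos: [401.9, 4.4, 60.8]
tcp_rot: [3.141, 0.0, 1.781]
ft_force: [0.4, -0.3, -1.7]
opening: 0.232
grip_force: 30.0
now 10.43 [401.9   4.4  60.8] yaw 102.03 | row: [np.float64(0.0), np.float64(0.0), np.float64(-0.0), np.float64(-3.0)] op 22.0 F [ 0.4 -0.3 -1.7] grip 30.0
```

View pics/p5.png

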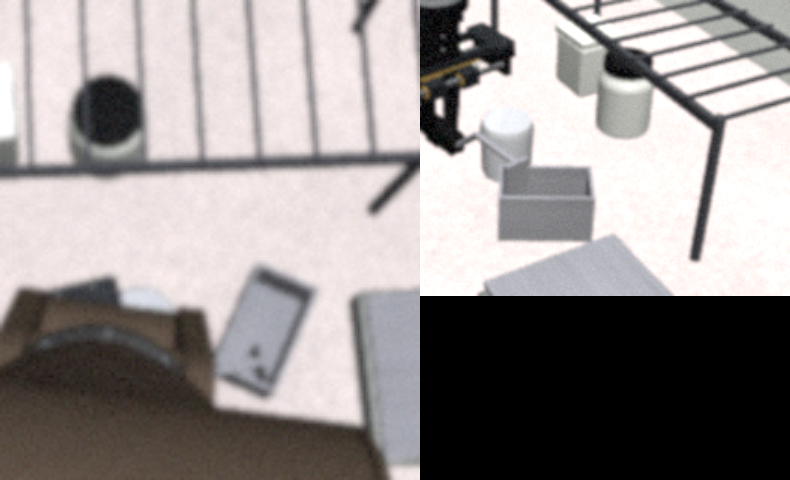

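The pan is fully out and clear of the rack. It is turned by about −25°, with rim corners at crop (259,265), (314,291), (268,394) and (217,375). Now I'll lift the hook out and take it back to the board.

```bash
python3 -m crank '[[-0,0,-8,0,10],[0,0,-20,0,10],[0,0,-38,0,10],[0,0,-58,0,10],[0,0,-78,0,10],[0,0,-95,0,10],[0,0,-95,0,10]]'
python3 -m crank '[[15,2,0,-5,10],[45,6,0,-12,10],[80,10.5,0,-19,10],[115,15,0,-26,10],[150,20,0,-33,10],[185,24.5,0,-40,10],[220,29,0,-47,10],[250,33,0,-54,10],[275,36.5,0,-60,10],[290,38.5,0,-64,10]]'
python3 - <<'E'
from h import *
go(378.6,303,150,166.04)
c=env.read_camera("top");s=env.read_camera("side")
cv2.imwrite("pics/pt.png",c["img"])
p=np.array([pl(ray(c,230+(u+.5)/3-.5,100+(v+.5)/3-.5),60) for u,v in((259,265),(314,291),(268,394),(217,375))]);print(p.tolist(),p.mean(0))
e=(p[0]+p[1]-p[2]-p[3])/2;print(np.hypot(*e),np.degrees(np.arctan2(e[1],e[0])))
E
```

```text
t: 11.12
eef_pos: [402.5, 4.0, 158.6]
tcp_rot: [3.137, 0.002, 1.782]
ft_force: [0.8, -0.3, -2.5]
opening: 0.226
grip_force: 30.0
t: 11.95
eef_pos: [378.2, 297.9, 155.1]
tcp_rot: [-3.141, -0.0, 2.907]
ft_force: [-0.3, 0.3, -2.0]
opening: 0.228
grip_force: 30.0
now 11.95 [378.2 297.9 155.1] yaw 166.54 | row: [np.float64(0.8), np.float64(5.0), np.float64(5.1), np.float64(0.5)] op 21.7 F [-0.3  0.3 -2. ] grip 30.0
[[522.5, -145.2], [497.2, -193.2], [405.9, -146.2], [423.9, -102.1]] [ 462.375 -146.675]
105.09521873044467 -25.38248011962644
```

```bash
python3 -m crank '[[1,5,25,0.4,10],[1,5,50,0.4,10],[1,5,75,0.4,10],[1,5,95,0.4,10],[1,5,105,0.4,10],[1,5,105,0.4,10],[1,5,105,0.4,10]]'
python3 - <<'E'
from h import *
go(378.6,303,37,166.04)
E
```

```text
t: 12.63
eef_pos: [379.2, 300.5, 50.7]
tcp_rot: [-3.141, -0.001, 2.89]
ft_force: [0.4, -0.1, -1.6]
opening: 0.231
grip_force: 30.0
now 12.63 [379.2 300.5  50.7] yaw 165.57 | row: [np.float64(1.2), np.float64(2.3), np.float64(13.7), np.float64(-0.5)] op 22.0 F [ 0.4 -0.1 -1.6] grip 30.0
```

```bash
python3 -m crank '[[1,2,4,0,10],[1,2,7,0,10],[1,2,9,0,10],[1,2,11,0,10],[1,2,12,0,10],[1,2,13,0,10],[1,2,13.5,0,10],[1,2,13.5,0,10]]'
python3 -m crank '[[0,0,0,0,10],[0,0,0.5,0,10],[0,0,0.5,0,10]]'
```

```text
t: 13.3
eef_pos: [378.6, 303.2, 37.1]
tcp_rot: [3.142, -0.0, 2.891]
ft_force: [-0.6, 0.6, -1.1]
opening: 0.227
grip_force: 30.0
t: 13.55
eef_pos: [378.6, 303.2, 36.7]
tcp_rot: [3.141, 0.0, 2.891]
ft_force: [-0.5, 0.1, -0.7]
opening: 0.232
grip_force: 30.0
```

```bash
python3 -m crank '[[0,0,0.4,0,10],[0,0,0.4,0,22],[0,0,0.4,0,26],[0,0,0.4,0,30],[0,0,0.4,0,40],[0,0,0.4,0,60],[0,0,0.4,0,70],[0,0,0.4,0,70],[0,0,0.4,0,70]]'
python3 -m crank '[[0,0,0,0,78],[0,0,-5,0,78],[0,0,-20,0,78],[0,0,-45,0,78],[0,0,-75,0,78],[0,0,-110,0,78],[0,0,-130,0,78],[0,0,-130,0,78]]'
python3 - <<'E'
from h import *
a=np.radians(-25.4)
cx,cy=462.4,-146.7
go(cx+15*np.cos(a),cy+15*np.sin(a),170,180-25.4)
c=env.read_camera("top")["img"];o=cv2.resize(c[110:290,110:430],(800,450),interpolation=cv2.INTER_CUBIC)
cv2.imwrite("pics/p6.png",cv2.convertScaleAbs(o,alpha=1.4))
E
```

```text
t: 14.3
eef_pos: [378.6, 303.2, 36.2]
tcp_rot: [3.141, 0.0, 2.891]
ft_force: [-0.2, 0.3, -0.2]
opening: 0.607
grip_force: 0.0
t: 14.97
eef_pos: [379.7, 304.0, 170.4]
tcp_rot: [3.137, 0.005, 2.891]
ft_force: [-0.0, 0.7, 0.1]
opening: 0.821
grip_force: 0.0
now 14.97 [379.7 304.  170.4] yaw 165.65 | row: [np.float64(-206.6), np.float64(-419.0), np.float64(0.4), np.float64(11.0)] op 78.0 F [-0.   0.7  0.1] grip 0.0
```

View pics/p6.png

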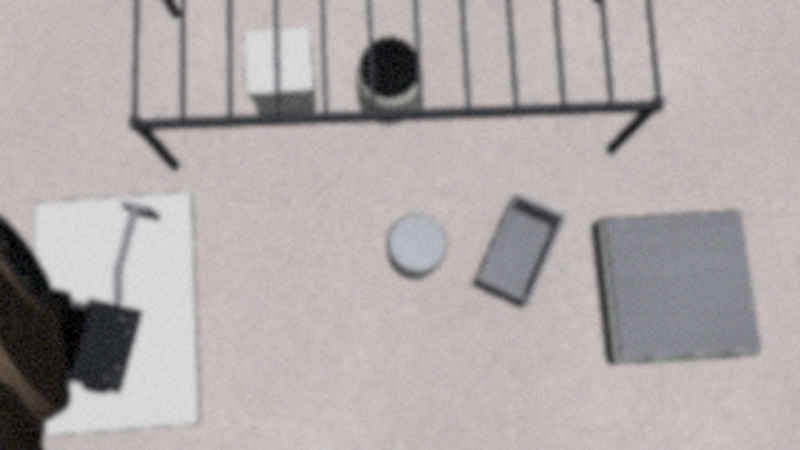

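Hook lies on the board as before, and the pan is upright and clear of the shaker. Rim corners in the crop: (517,197), (562,213), (522,304), (474,285). Recompute, then move above the pan.

```bash
python3 -m crank '[[-20,-40,0,1,78],[-40,-80,0,2,78],[-59,-120,0,4,78],[-79,-160,0,6,78],[-98,-200,0,8,78],[-118,-240,0,11,78],[-138,-280,0,11,78],[-158,-320,0,11,78],[-178,-360,0,11,78],[-195,-400,0,11,78]]'
python3 -m crank '[[-10,-10,40,0,78],[-10,-10,60,0,78],[-10,-10,60,0,78],[-10,-10,60,0,78]]'
python3 - <<'E'
from h import *
c=env.read_camera("top")
p=np.array([pl(ray(c,110+(u+.5)/2.5-.5,110+(v+.5)/2.5-.5),60) for u,v in((517,197),(562,213),(522,304),(474,285))]);m=p.mean(0);e=(p[0]+p[1]-p[2]-p[3])/2;print(p.tolist(),m,np.degrees(np.arctan2(e[1],e[0])))
q=np.array([pl(ray(c,110+(u+.5)/2.5-.5,110+(v+.5)/2.5-.5),50) for u,v in((597,222),(740,211),(759,350),(611,362))]);print("scale",q.tolist(),q.mean(0))
go(m[0],m[1],35,180-25.4)
w=env.read_camera("wrist");cv2.imwrite("pics/w7.png",w["img"])
print([fproj(w,(*x,60)) for x in p])
E
```

```text
t: 15.85
eef_pos: [463.0, -106.8, 165.3]
tcp_rot: [3.142, -0.002, 2.699]
ft_force: [0.5, 0.0, 0.1]
opening: 0.823
grip_force: 0.0
t: 16.18
eef_pos: [467.2, -117.7, 105.1]
tcp_rot: [-3.141, -0.004, 2.699]
ft_force: [0.4, 0.1, 0.0]
opening: 0.82
grip_force: 0.0
[[521.0, -146.5], [502.0, -194.0], [405.1, -144.8], [426.7, -95.0]] [ 463.7   -145.075] -27.774593989442693
scale [[492.9, -233.6], [500.7, -390.6], [350.5, -394.3], [342.3, -236.7]] [ 421.6 -313.8]
now 16.23 [ 467.9 -117.6  106.2] yaw 154.66 | row: [np.float64(-8.0), np.float64(-26.6), np.float64(71.2), np.float64(0.1)] op 77.7 F [-0.1  0.1  0.2] grip 0.0
[array([253.8, 297.7]), array([189.9, 299.3]), array([182.7, 162.1]), array([262.6, 158.6])]
```

View pics/w7.png

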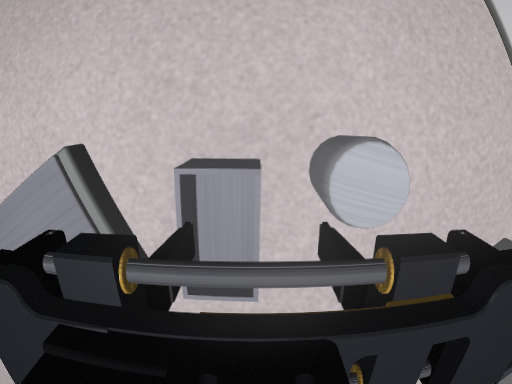

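The wrist view shows the pan aligned with the gripper (columns about 177–261, rows 164–300), about 28 mm to the left, with the shaker well to the right at (360,182). Shift over, descend and grip.

```bash
python3 -m crank '[[-5,-14,0,0,78],[-9.5,-28,0,0,78],[-9.5,-28,0,0,78],[-9.5,-28,20,0,78],[-9.5,-28,40,0,78],[-9.5,-28,55,0,78],[-9.5,-28,66,0,78],[-9.5,-28,71,0,78],[-9.5,-28,71,0,78],[-9.5,-28,71,0,50]]'
python3 -m crank '[[0,0,0,0,50],[0,0,0,0,50],[0,0,0,0,50],[0,0,0,0,50],[0,0,0,0,50],[0,0,0,0,50],[0,0,0,0,50],[0,0,0,0,50]]'
python3 - <<'E'
from h import *
go(421.7,-313.8,120,182)
E
```

```text
t: 17.12
eef_pos: [465.1, -147.0, 36.0]
tcp_rot: [3.141, 0.001, 2.7]
ft_force: [-0.5, -0.0, 0.6]
opening: 0.791
grip_force: 0.0
t: 17.78
eef_pos: [465.1, -147.4, 36.0]
tcp_rot: [3.141, 0.001, 2.699]
ft_force: [-0.4, 2.5, 8.9]
opening: 0.635
grip_force: 29.9
now 17.78 [ 465.1 -147.4   36. ] yaw 154.63 | row: [np.float64(-32.1), np.float64(-168.9), np.float64(-84.0), np.float64(-27.4)] op 60.3 F [-0.4  2.5  8.9] grip 29.9
```

```bash
python3 -m crank '[[0,0,-4,0,50],[0,0,-10,0,50],[0,0,-20,0,50],[0,0,-35,0,50],[0,0,-52,0,50],[0,0,-70,0,50],[0,0,-84,0,50],[0,0,-90,0,50],[0,0,-90,0,50]]'
python3 -m crank '[[-3,-12,0,-2,50],[-7,-30,0,-6,50],[-12,-52,0,-10,50],[-16,-76,0,-14,50],[-20,-100,0,-18,50],[-24,-124,0,-22,50],[-28,-146,0,-26,50],[-31,-161,0,-27.4,50],[-32,-168.5,0,-27.4,50],[-32,-168.5,0,-27.4,50]]'
python3 - <<'E'
from h import *
go(421.7,-313.8,86,182)
S=env.read_camera("side");c=env.read_camera("top")
o=np.zeros((400,800,3),np.uint8);o[:,:400]=cv2.resize(S["img"][180:380,200:400],(400,400));o[:,400:]=cv2.resize(c["img"][160:280,320:440],(400,400))
cv2.imwrite("pics/p8.png",cv2.convertScaleAbs(o,alpha=1.4))
E
```

```text
t: 18.53
eef_pos: [465.1, -147.6, 126.9]
tcp_rot: [3.142, 0.003, 2.699]
ft_force: [0.1, 0.1, -3.0]
opening: 0.634
grip_force: 29.9
t: 19.37
eef_pos: [420.9, -314.2, 124.5]
tcp_rot: [3.141, -0.001, -3.109]
ft_force: [-1.0, 1.0, -2.7]
opening: 0.631
grip_force: 29.9
now 19.37 [ 420.9 -314.2  124.5] yaw -178.12 | row: [np.float64(-0.9), np.float64(0.4), np.float64(38.5), np.float64(-0.1)] op 59.9 F [-1.   1.  -2.7] grip 29.9
```

View pics/p8.png

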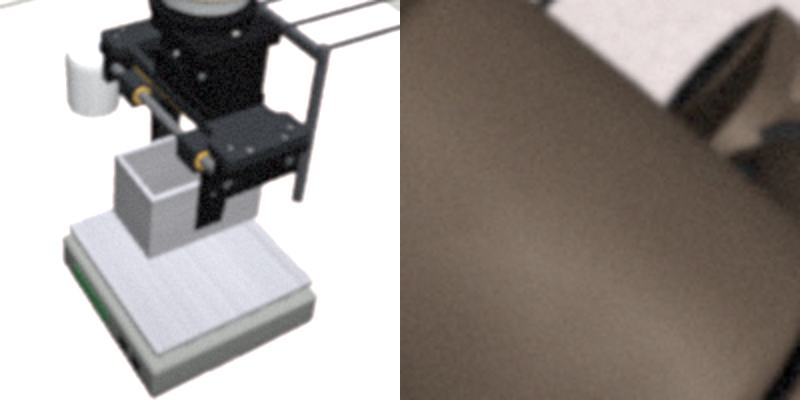

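The pan hangs level above the plate: lower near-right corner at crop (152,255), plate corners at (72,224), (160,352) and (312,280). I'll cross-check the centring in this one camera.

```bash
python3 - <<'E'
from h import *
S=env.read_camera("side");f=lambda u,v,z:pl(ray(S,200+(u+.5)/2-.5,180+(v+.5)/2-.5),z)
z=88.5
print("plate",[f(*p,50) for p in((72,224),(160,352),(312,280))])
print("pan NR base",f(152,255,z),"NL rim",f(115,155,z+60),"NR rim",f(152,191,z+60),"NL base",f(117,210,z))
E
```

```text
plate [array([ 350.3, -248.8]), array([ 354.9, -396.5]), array([ 500.5, -390.7])]
pan NR base [ 376.6 -341.6] NL rim [ 371.1 -286. ] NR rim [ 377.4 -334.6] NL base [ 374.5 -285.9]
```

```bash
python3 -m crank '[[0,-4,8,0,50],[0,-4,16,0,50],[0,-4,23,0,50],[0,-4,29,0,50],[0,-4,33,0,50],[0,-4,35,0,50],[0,-4,35,0,50],[0,-4,35,0,50]]'
python3 -m crank '[[0,0,1,0,50],[0,0,2,0,50],[0,0,2.5,0,50],[0,0,2.5,0,50]]'
```

```text
t: 20.18
eef_pos: [421.7, -317.4, 90.2]
tcp_rot: [3.142, 0.0, -3.106]
ft_force: [-0.7, -0.2, -2.6]
opening: 0.628
grip_force: 29.9
t: 20.52
eef_pos: [421.6, -317.4, 87.7]
tcp_rot: [3.142, 0.0, -3.106]
ft_force: [0.6, -0.1, -2.7]
opening: 0.63
grip_force: 29.9
```

```bash
python3 -m crank '[[0,0,0.5,0,50],[0,0,1,0,50],[0,0,1.5,0,50],[0,0,1.5,0,50],[0,0,1.5,0,50]]'
python3 -m crank '[[0,0,0.3,0,50],[0,0,0.6,0,50],[0,0,0.6,0,50]]'
```

```text
t: 20.93
eef_pos: [421.6, -317.3, 86.2]
tcp_rot: [3.141, -0.0, -3.106]
ft_force: [0.5, 0.2, -2.5]
opening: 0.627
grip_force: 29.9
t: 21.18
eef_pos: [421.6, -317.4, 86.0]
tcp_rot: [-3.141, 0.0, -3.106]
ft_force: [-2.3, 0.4, 4.8]
opening: 0.632
grip_force: 29.9
```

Contact felt (+4.8 N). Release slowly and retreat.

```bash
python3 -m crank '[[0,0,0,0,59],[0,0,0,0,61],[0,0,0,0,63],[0,0,0,0,66],[0,0,0,0,72],[0,0,0,0,78],[0,0,0,0,80],[0,0,0,0,80],[0,0,0,0,80]]'
python3 -m crank '[[0,0,-5,0,80],[0,0,-20,0,80],[0,0,-45,0,80],[0,0,-80,0,80],[0,0,-115,0,80],[0,0,-150,0,80],[0,0,-170,0,80],[0,0,-170,0,80]]'
python3 -m crank '[[0,30,0,0,80],[0,70,0,0,80],[0,110,0,0,80],[0,150,0,0,80],[0,190,0,0,80],[0,230,0,0,80],[0,270,0,0,80],[0,300,0,0,80],[0,300,0,0,80],[0,300,0,0,80]]'
python3 - <<'E'
from h import *
S=env.read_camera("side");c=env.read_camera("top")
o=np.zeros((420,800,3),np.uint8);o[:,:400]=cv2.resize(S["img"][120:330,130:330+0],(400,420));o[:,400:]=cv2.resize(c["img"][170:296,110:430],(400,420)) if 0 else cv2.copyMakeBorder(cv2.resize(c["img"][110:290,300:430],(303,420)),0,0,0,97,0)
cv2.imwrite("pics/p9.png",cv2.convertScaleAbs(o,alpha=1.4))
E
```

```text
t: 21.93
eef_pos: [421.6, -317.3, 85.6]
tcp_rot: [3.141, 0.0, -3.106]
ft_force: [-0.4, 0.2, 0.4]
opening: 0.839
grip_force: 0.0
t: 22.6
eef_pos: [422.5, -318.2, 260.4]
tcp_rot: [-3.136, 0.005, -3.106]
ft_force: [-0.0, 0.3, 0.1]
opening: 0.841
grip_force: 0.0
t: 23.43
eef_pos: [410.6, -16.4, 255.5]
tcp_rot: [3.142, -0.0, -3.103]
ft_force: [-0.4, 0.4, 0.1]
opening: 0.843
grip_force: 0.0
```

View pics/p9.png

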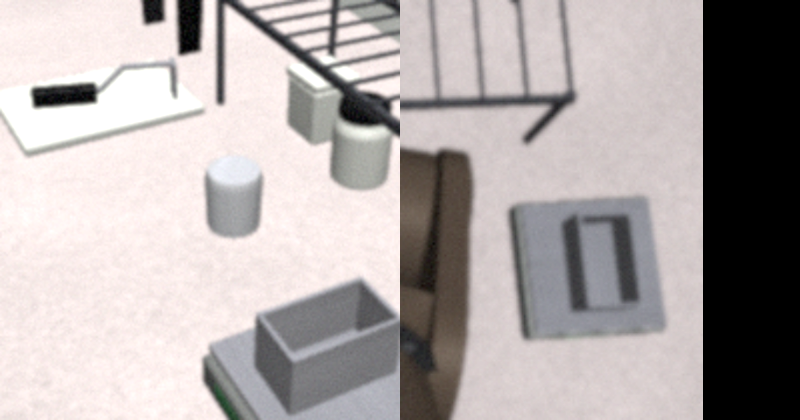

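The pan stands upright at the middle of the plate, within a few mm. The hook stands on the board, and the jar, tub and shaker are in place. Handing in.

```bash
python3 -c "
from cell import env
print(env.job_done())"
```

```text
the job is handed in; nothing more can be done
None
```

I dragged the pan clear of the rack with the hook and set it upright within a few mm of the middle of the scale plate. The hook is back on the cutting board, the jar, tub and shaker were not moved, and I handed the job in at about 23 s.

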